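# Seat the cup on the grinder and hold the run dial

### The arm

A 6-joint arm with a two-finger parallel gripper is mounted at the origin on a cart in front of the work surface, level with it; the furniture and walls round the work are solid. World frame = base frame: x ahead of the robot, y to its left, z up, the work surface at z = 0. Lengths are in mm, angles in rad, forces in N, time in s.
With the tool pointing down it reaches from about 300 to 775 mm from the base axis. Payload 14.6 kg.
Tool frame: the origin (TCP) lies between the finger pads; the fingertips stand manip.finger_overhang ahead of it and the grasp point (between the pads) lies 2 mm behind it (manip.finger_overhang is the distance from the TCP to the fingertips, in mm); z points along the fingers, y is the direction in which the jaws open and shut (so a half turn about z gives the same grasp; the last joint's range is limited). The gripper opens to 94 mm and grips with 3 to 60 N. Pads are 16 mm wide; open, the fingers measure 119 mm over their backs; the gripper's body (75 mm by 177 mm) begins 78 mm behind the grasp point.
Start: joints at [-1.216, 0.3, 1.521, -0, 1.321, -0.067], TCP at [225.164, -501.787, 222.446] pointing down, gripper open.
Joint ranges: [-3.03, 3.03], [-0.79, 2.21], [0.23, 2.52], [-1.04, 4.18], [0, 3.07], [-2.55, 2.55]. Speed limits (rad/s): [2.22, 2.22, 2.57, 3.14, 3.14, 3.14].

### API

Orientations are given as [roll, pitch, yaw] about the fixed x, y, z axes, in that order (R = Rz(yaw) Ry(pitch) Rx(roll)).
In Python, from cell import manip gives the robot as it stands.
- The arm moves only by the tool drive_tool, never from a script. Its argument "steps" is a list of rows, each an object with "delta_pos": the shift along the world's x, y, z in mm, a list of three; "yaw": the turn about the world's z in rad; "hand": the finger opening in mm, from 0 to 94. A call has 1 to 5 rows; each row shifts and turns the commanded pose from where the row before left it; what a row does not reach is not made up. A row lasts 1/12 s, in which the tool goes at most 41.7 mm and 7.16 degrees, less where a joint would pass 70% of its speed; a pose out of reach is approached as far as the arm can. A call is refused whole if a number of a shift passes 41.7 or a number of a turn 0.125, either way. A call with a gripper value outside its range is refused whole. The fingers move at their own pace and stop on an object; "squeeze" is the grip in N (left out, the last holds). Time passes only in rows, so rows that do not move let the fingers close. It gives the time, the measured TCP pose, the force and the opening at its end, in the units of the state.
- manip.read_state(): the state, without advancing time (a new reading comes with each control period).
- manip.camera(name): name is "side" or "top"; returns a dict with "frame" (420x560x3 uint8, red, green, blue), "range_z" (420x560 float32, mm along the optical axis (not along the pixel's ray), 0 where there is no reading), "intrinsics" (3x3 intrinsics, pixels), "dist_coeffs" ([k1, k2, p1, p2, k3] as OpenCV has them; the pictures are not rectified), "position" and "attitude" of the camera in the world. Camera axes: x right, y down, z forward; pixel columns grow to the right and rows downward; lengths in mm; the calibration is good to about 2 mm. A picture is of the moment at which its call begins.
- manip.sign_off(): hands the job in, once; it reports no verdict.
The state is a dict: "clock": time; "joints": joint angles; "qd": joint speeds; "effort": joint torques, N m; "eef_pos": TCP position; "eef_rot": TCP orientation; "wrist_force": force on the tool from outside, world axes, zero at the start; "moment": the same for the moment, N m; "finger_gap": finger opening in mm.
Only numpy, scipy, OpenCV 4.12 (cv2) and the standard library are available. Lean on these libraries where they do the work, as an engineer would, in place of code of your own. Each camera call takes 0.05 s, during which the arm holds its last target.

### The job

Run the countertop grinder: set the closed grinding cup gently down into the socket of the grinder base, its two ears in the two slots, until it sits fully home and presses in the safety pin, and let go of it. Then turn the run dial clockwise past its first two clicks to the third, at the end of its travel, and keep it there: the dial springs back to off when let go, so finish while still holding it. Leave the other things standing where they are.

Things in the scene. Friction and masses are not known exactly. Their poses are not given: they have to be found in the camera images.
- grinder: Low white machine base with a steel deck, 250 x 150 mm, deck 62 mm above the table; fixed to the table. Origin under its middle at table height; its x axis runs from the dial end to the socket end, z up. The dial axis is at x = -80 mm, y = 0; the socket axis at x = +60 mm, y = 0.
- socket (a point): Centre of the socket floor, at deck height (62 mm above the table); axes as the grinder's. Round it stands a grey collar 16 mm high, 67 mm inside and 82 mm outside diameter, open at two slots 17 mm wide at the grinder's +y and -y. Cup and collar have 1.5 mm clearance all round.
- interlock_pin (a joint): Steel safety pin, 8 mm thick, in the slot at the grinder's +y, standing 7 mm proud of the deck. 0 = up, grows as it is pressed down, in m; about 0.006 with the cup home, 0.0065 at most. Its spring is about 1 N; the cup's weight presses it in.
- run_dial (a joint): Dial angle, rad: 0 = off, grows clockwise seen from above, end stop 1.32. Clicks over bumps at 0.2, 0.6 and 1.0; the third notch is from about 1.1 to the stop. A spring (0.12 N m at off, 0.28 at the stop; bumps add up to 0.1) returns it to 0 from any notch. Locked near 0 while the safety pin is up.
- grinding_cup: Closed steel cup with grey lid, 64 mm in diameter (lid 67), 92 mm high, about 0.4 to 0.6 kg. Two ears at its foot, at its own +y and -y: 10 mm wide, 10 mm high, reaching 40.5 mm from the axis. Same after half a turn. Origin: centre of the underside, whose edge is bevelled 4 mm. Home, the underside lies on the socket floor and its x is parallel to the grinder's x, either way round.
- flour_shaker: Steel flour shaker, 72 mm across, 88 mm high, with a pierced dome lid and no ears or bar; stands beside the work, not to be moved. Origin at the centre of its underside.
- lidded_tub: White plastic tub with a press-on lid, 73 mm across, 47 mm high; bystander. Origin at the centre of its underside.
- cup_bar (a point): Middle of the top of the finger bar on the cup's lid: bar 50 mm long along the cup's x (square to the ears), 16 mm thick, from 91 to 121 mm above the cup's underside. Axes as the cup's.
- dial_bar (a point): The dial's upright black finger bar, 50 mm long, 16 mm thick, from 68 to 98 mm above the table, on a black skirt 49 mm across. This point: on the dial's axis at the bar's top; x along the bar towards the white pointer line. At off the bar stands 0.6 rad anticlockwise from the grinder's x axis, at 1.2 rad it stands 0.6 rad clockwise of it.
- small_tub: White plastic tub with a press-on lid, 61 mm across, 42 mm high; bystander. Origin at the centre of its underside.
There are look-alikes about, which are no part of the job. What is shaped like the grinding_cup but blue or orange is not meant.

How it is judged:
By the outcome, as a careful person would: the job done as asked, in the order asked, and still so for the second after the job is handed in, while the arm keeps its last pose, push and grip.
It also fails if it takes over 54 s, if anything falls off the work surface, if the arm or the gripper's body presses on something with over 40 N, if the wrist force passes 120 N, or if a joint passes its speed limit or range.

## Working session

There is one attempt and no reset: what is moved stays moved. The work goes in short steps, Python scripts to look and compute and a tool call to move; the robot and the scene stay as the last step left them, time stands still between calls to the robot, and variables do not carry over. Pictures are saved under pics/ and viewed, and the job is handed in when it is done.

Besides the shell and the picture viewer there is one more tool, called after ">>>" as name([rows], argument=value, ...), one row to a line, values as JSON. drive_tool: Moves the arm, as the interface text tells. Its arguments: {"type":"object","properties":{"steps":{"type":"array"},"squeeze":{"type":"number"}},"required":["steps"]}

```bash
mkdir -p pics; ls; python3 - <<'E'
from cell import manip
import cv2,numpy as np
print(manip.read_state(), manip.finger_overhang)
for n in ("top","side"):
    c=manip.camera(n)
    cv2.imwrite(f"pics/{n}0.png",c["frame"][:,:,::-1])
    np.savez(f"pics/{n}0.npz",**c)
    print(n,c["intrinsics"],c["dist_coeffs"],c["position"],c["attitude"])
E
```

```text
pics
{'clock': 0.0, 'joints': array([-1.21560068e+00,  3.00473691e-01,  1.52157737e+00, -1.51766384e-05,
        1.32068967e+00, -6.66031571e-02]), 'qd': array([-0.00074734, -0.00191468,  0.00088069,  0.00235175, -0.00073724,
        0.00025561]), 'effort': array([-1.38529034e-03, -5.31809950e+01, -3.52738059e+01,  7.07951188e-02,
        2.44329509e-02, -9.33940737e-05]), 'eef_pos': array([ 225.08004715, -501.57295459,  221.88646638]), 'eef_rot': array([-3.14044615e+00, -6.17412076e-05,  4.21802532e-01]), 'wrist_force': array([ 0.24328982,  0.1316353 , -0.14161035]), 'moment': array([-0.02920468,  0.00556839,  0.00180863]), 'finger_gap': 93.80181982331386} 17.0
top [[458.22029788   0.         271.23589986]
 [  0.         458.22029788 214.50341545]
 [  0.           0.           1.        ]] [-0.13851747  0.          0.          0.          0.        ] [ 331.93195     -29.57712626 1471.5823698 ] [-3.03145262 -0.01318604 -1.58209928]
side [[489.74951411   0.         276.50505236]
 [  0.         489.74951411 200.25648918]
 [  0.           0.           1.        ]] [-0.08203369  0.          0.          0.          0.        ] [130.92668019 912.87801582 680.05689192] [-2.07356516 -0.02203089 -2.76781331]
```

View pics/top0.png

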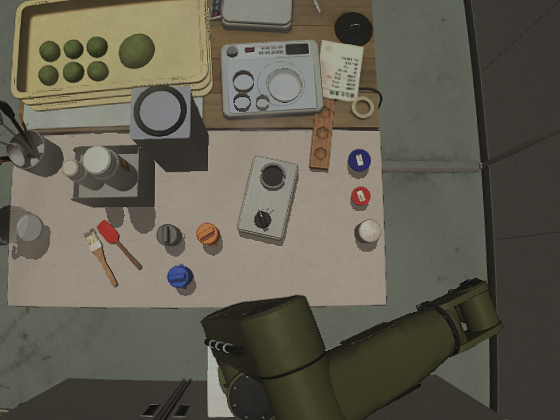

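View pics/side0.png

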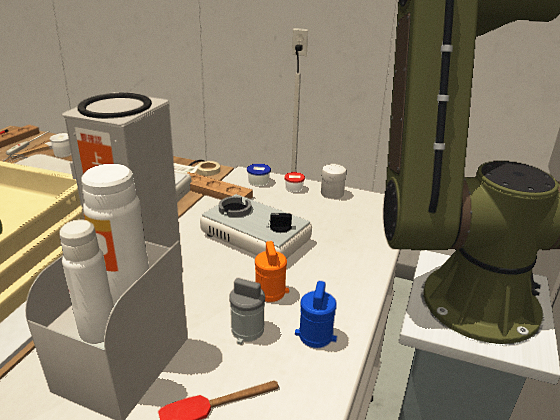

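The top view shows the grey cup at about (169,235), the orange decoy at (208,234) and the blue one at (180,276). The grinder's socket is near (272,176) and its dial near (263,218). I'll enlarge these areas.

```bash
cat > h.py <<'E'
import cv2,numpy as np
from scipy.spatial.transform import Rotation as R
def load(f): return dict(np.load(f))
def ray(c,u,v):
    p=cv2.undistortPoints(np.array([[[u,v]]],float),c["intrinsics"],c["dist_coeffs"])[0,0]
    return R.from_euler('xyz',c["attitude"]).as_matrix()@np.array([p[0],p[1],1.])
def atz(c,u,v,z):
    d=ray(c,u,v);o=c["position"];return o+d*(z-o[2])/d[2]
def dep(c,u,v):
    return c["position"]+ray(c,u,v)*c["range_z"][int(round(v)),int(round(u))]
def cloud(c):
    h,w=c["range_z"].shape
    uu,vv=np.meshgrid(np.arange(w),np.arange(h))
    p=cv2.undistortPoints(np.stack([uu,vv],-1).reshape(-1,1,2).astype(float),c["intrinsics"],c["dist_coeffs"])[:,0]
    d=np.c_[p,np.ones(len(p))]*c["range_z"].reshape(-1,1)
    return (d@R.from_euler('xyz',c["attitude"]).as_matrix().T+c["position"]).reshape(h,w,3)
def proj(c,P):
    Rm=R.from_euler('xyz',c["attitude"]).as_matrix()
    q=(np.atleast_2d(P)-c["position"])@Rm
    return cv2.projectPoints(q.reshape(-1,1,3),np.zeros(3),np.zeros(3),c["intrinsics"],c["dist_coeffs"])[0][:,0]
def crop(c,u0,v0,w,h,k,f):
    im=cv2.resize(c["frame"][v0:v0+h,u0:u0+w,::-1],None,fx=k,fy=k,interpolation=cv2.INTER_CUBIC)
    cv2.imwrite(f,im)
E
python3 - <<'E'
from h import *
t=load("pics/top0.npz");s=load("pics/side0.npz")
crop(t,230,145,80,100,6,"pics/g_t.png")
crop(t,150,215,80,80,7,"pics/c_t.png")
crop(s,190,180,160,180,3.3,"pics/s_c.png") if 0 else crop(s,190,180,160,180,3,"pics/s_c.png")
C=cloud(t)
for n,m in (("grinder",(slice(145,245),slice(230,310))),("cup",(slice(215,255),slice(152,188)))):
    P=C[m].reshape(-1,3); z=P[:,2]
    print(n,np.histogram(z,bins=np.arange(-10,150,5)))
E
```

```text
grinder (array([ 319, 1962, 1740,  207,    2,    1,    4,    3,    2,    7,   56,
        134,  209,  856, 1680,  472,   70,  103,   40,    1,   22,   51,
         14,    0,    0,    0,    0,    0,    0,    0,    0]), array([-10,  -5,   0,   5,  10,  15,  20,  25,  30,  35,  40,  45,  50,
        55,  60,  65,  70,  75,  80,  85,  90,  95, 100, 105, 110, 115,
       120, 125, 130, 135, 140, 145]))
cup (array([ 80, 476, 382,  50,   6,  14,  10,   4,   6,   5,   5,   3,   6,
         7,   5,   9,   2,   0,  20,  75, 150,  26,   2,   2,  11,  32,
        40,   8,   0,   0,   0]), array([-10,  -5,   0,   5,  10,  15,  20,  25,  30,  35,  40,  45,  50,
        55,  60,  65,  70,  75,  80,  85,  90,  95, 100, 105, 110, 115,
       120, 125, 130, 135, 140, 145]))
```

View pics/g_t.png

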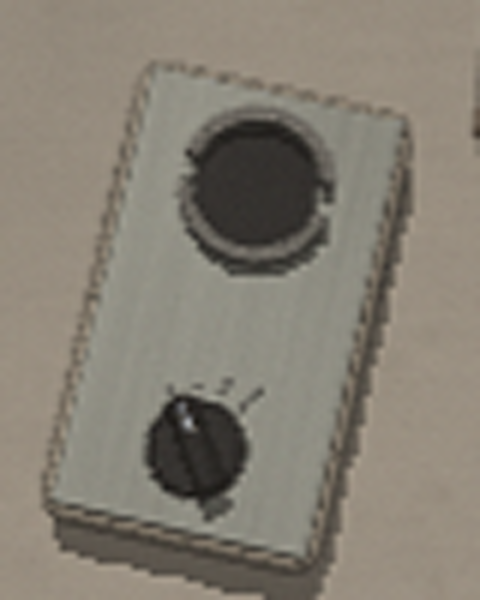

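View pics/c_t.png

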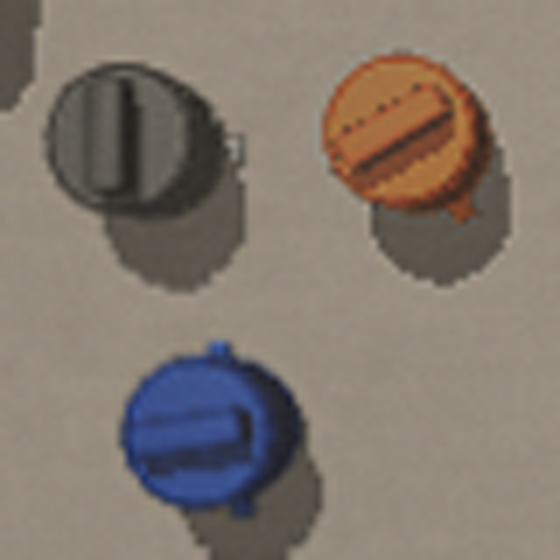

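View pics/s_c.png

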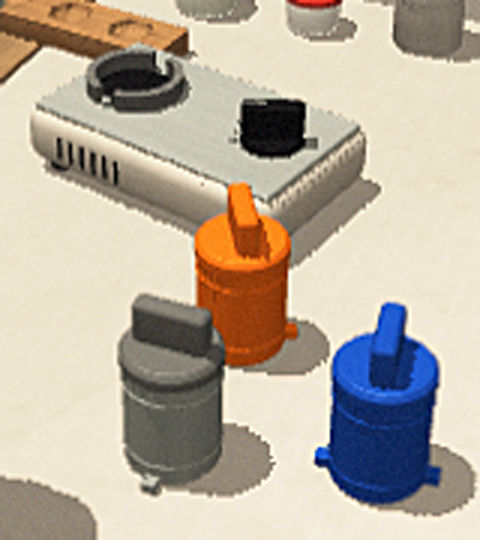

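```bash
python3 - <<'E'
from h import *
t=load("pics/top0.npz");s=load("pics/side0.npz")
g=lambda U,V,z:atz(t,(U+.5)/6-.5+230,(V+.5)/6-.5+145,z)
c=lambda U,V,z:atz(t,(U+.5)/7-.5+150,(V+.5)/7-.5+215,z)
q=lambda U,V,z:atz(s,(U+.5)/3-.5+190,(V+.5)/3-.5+180,z)
np.set_printoptions(precision=1,suppress=True)
tl,tr,bl,br=[g(*p,60) for p in((155,64),(408,118),(48,508),(307,568))]
print(tl,tr,bl,br,[np.linalg.norm(a-b) for a,b in((tl,tr),(tl,bl),(bl,br),(tr,br))])
m=(tl+tr+bl+br)/4; x=(tl+tr-bl-br);yaw=np.arctan2(x[1],x[0]);y=(tl+bl-tr-br)
print("grinder",m,yaw,np.arctan2(-y[0],y[1]))
ex=np.array([np.cos(yaw),np.sin(yaw),0])
print("pred socket,dial",m+60*ex,m-80*ex)
print("socket collar",g(257,183,78),"inner floor",g(257,184,78),"dial",g(189,446,98))
print("cup lid",c(116,138,91),"bar",c(103,135,121),"ends",c(103,80,121),c(103,188,121))
print("side bar ends",q(137,297,121),q(211,311,121),"mid",q(174,304,121))
print("side collar top ctr",q(137,78,78),"dial",q(273,99,98))
# clouds
for n,cam in(("top",t),("side",s)):
    C=cloud(cam)
    for nm,ctr,r,z0,z1 in(("bar",c(103,135,121),45,108,130),("dial",g(189,446,98),40,88,110),("collar",g(257,183,78),50,72,88)):
        d=np.hypot(C[...,0]-ctr[0],C[...,1]-ctr[1]);k=(d<r)&(C[...,2]>z0)&(C[...,2]<z1)
        P=C[k]; 
        if len(P)>4:
            mn=P.mean(0);w,v=np.linalg.eigh(np.cov(P[:,:2].T)); print(n,nm,len(P),mn,"bbox",P.min(0),P.max(0),"dir",np.arctan2(v[1,1],v[0,1]))
E
```

```text
[676.2  -2.2  60. ] [ 646.1 -134.7   60. ] [443.   54.5  60. ] [410.8 -78.4  60. ] [np.float64(135.80757530685884), np.float64(239.92763476007292), np.float64(136.78275965280025), np.float64(241.96305469633754)]
grinder [544.  -40.2  60. ] -0.23663684543222924 -0.23063292591542914
pred socket,dial [602.3 -54.3  60. ] [466.2 -21.5  60. ]
socket collar [608.5 -54.7  78. ] inner floor [607.9 -54.7  78. ] dial [470.6 -18.7  98. ]
cup lid [427.2 269.7  91. ] bar [426.5 268.8 121. ] ends [449.9 269.1 121. ] [404.  268.6 121. ]
side bar ends [451.  269.9 121. ] [404.1 264.6 121. ] mid [427.4 267.2 121. ]
side collar top ctr [602.3 -44.1  78. ] dial [474.4 -24.8  98. ]
top bar 92 [425.7 266.1 119.7] bbox [402.5 258.4 109.1] [450.2 274.3 129.6] dir -3.0992375295634003
top dial 87 [472.1 -22.6  96.9] bbox [449.1 -36.4  90.4] [495.5  -9.5 104. ] dir -2.771015877404331
top collar 166 [606.4 -55.6  77.6] bbox [567.3 -94.   72.1] [647.3 -16.2  84. ] dir 2.836160160345673
side bar 249 [426.2 273.3 116.7] bbox [402.6 261.1 108. ] [451.7 279.4 122.3] dir -3.0977372298069294
side dial 136 [471.2 -17.1  94.3] bbox [448.4 -31.7  88.1] [496.   -4.4  99.9] dir -2.772872733318212
side collar 202 [608.5 -52.1  76.1] bbox [567.5 -97.2  72. ] [649.4 -11.2  79.9] dir 2.45564929400022
```

```bash
cat >> h.py <<'E'
def circ(x,y,r,z,n=60):
    a=np.linspace(0,2*np.pi,n);return np.c_[x+r*np.cos(a),y+r*np.sin(a),0*a+z]
def rect(x,y,yaw,l,w,z):
    p=np.array([[l,w],[l,-w],[-l,-w],[-l,w],[l,w]])/2
    c,s=np.cos(yaw),np.sin(yaw)
    return np.c_[x+p[:,0]*c-p[:,1]*s,y+p[:,0]*s+p[:,1]*c,np.full(5,z)]
def overlay(c,curves,u0,v0,w,h,k,f):
    im=cv2.resize(c["frame"][v0:v0+h,u0:u0+w,::-1],None,fx=k,fy=k,interpolation=cv2.INTER_CUBIC)
    for P,col in curves:
        q=(proj(c,P)+.5-[u0,v0])*k-.5
        cv2.polylines(im,[np.round(q*8).astype(int).reshape(-1,1,2)],False,col,1,cv2.LINE_AA,3)
    cv2.imwrite(f,im)
def cupm(x,y,yaw,z=0):
    c,s=np.cos(yaw),np.sin(yaw)
    o=[(rect(x,y,yaw,50,16,z+121),(0,255,0)),(rect(x,y,yaw,10,81,z+10),(255,255,0)),(circ(x,y,33.5,z+91),(0,0,255)),(circ(x,y,28,z),(255,0,255))]
    return o
def grm(sx,sy,yaw,da=0):
    e=np.array([np.cos(yaw),np.sin(yaw)]);d=np.array([sx,sy])-140*e;m=np.array([sx,sy])-60*e
    return [(circ(sx,sy,41,78),(0,0,255)),(circ(sx,sy,33.5,78),(0,255,255)),(circ(*d,24.5,68),(255,0,255)),(rect(*d,yaw+.6-da,50,16,98),(0,255,0)),(rect(*m,yaw,250,150,0),(255,0,0)),
     (rect(sx,sy,yaw,17,82,78),(255,255,0))]
E
python3 - <<'E'
from h import *
t=load("pics/top0.npz");s=load("pics/side0.npz")
M=grm(606.5,-54.3,-.237)+cupm(426.3,268.8,.043)
overlay(t,M,230,145,80,100,6,"pics/o1.png")
overlay(t,M,150,215,80,50,7,"pics/o2.png")
overlay(s,M,190,180,140,170,3.5,"pics/o3.png")
E
```

```text
(no output)
```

View pics/o1.png

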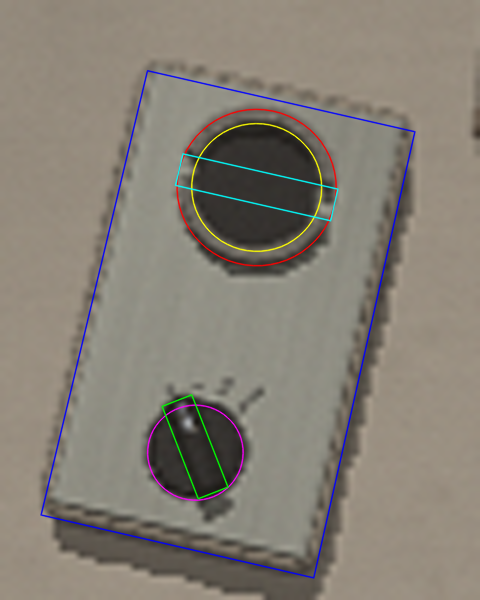

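View pics/o2.png

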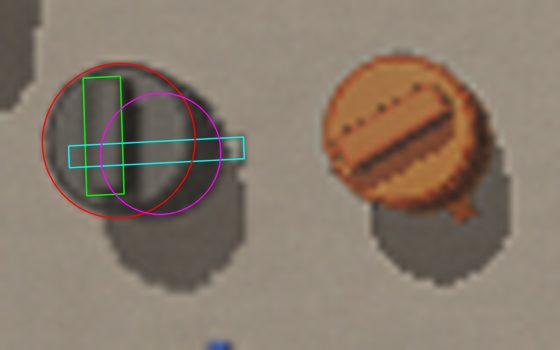

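View pics/o3.png

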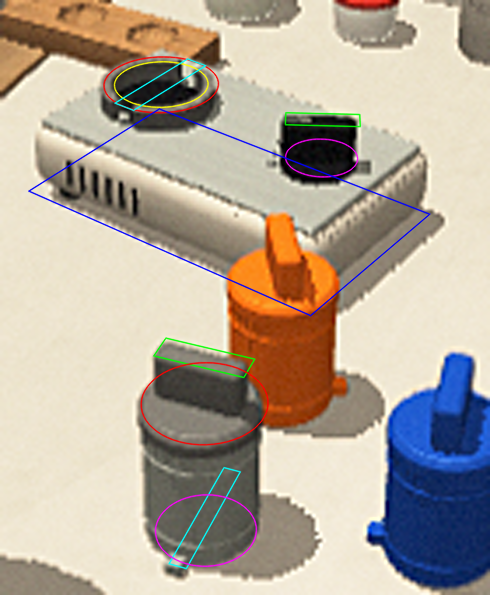

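The overlays agree: socket near (606.5,-54.3), grinder yaw -0.237, cup (426.3,268.8) with yaw 0.043. Before moving, I'll check clearance around the cup for the gripper body and fingers.

```bash
python3 - <<'E'
from h import *
np.set_printoptions(precision=0,suppress=True)
for n in("top0","side0"):
    C=cloud(load(f"pics/{n}.npz")).reshape(-1,3)
    k=(abs(C[:,0]-427)<75)&(abs(C[:,1]-269)<140)&(C[:,2]>90)&(C[:,2]<600)
    P=C[k]
    P=P[np.hypot(P[:,0]-427,P[:,1]-269)>45]
    print(n,len(P)); 
    if len(P): print(P.min(0),P.max(0),P[::max(1,len(P)//12)])
    k=(abs(C[:,0]-520)<120)&(abs(C[:,1]-370)<130)&(C[:,2]>90)&(C[:,2]<450);P=C[k];print("caddy",P.min(0),P.max(0)) if len(P) else 0
    k=(C[:,0]<760)&(C[:,0]>560)&(C[:,1]>50)&(C[:,1]<300)&(C[:,2]>150)&(C[:,2]<450);P=C[k];print("box",P.min(0),P.max(0)) if len(P) else 0
E
```

```text
top0 228
[400. 129.  90.] [460. 178. 127.] [[460. 148.  92.]
 [454. 136.  91.]
 [448. 145.  91.]
 [442. 166.  92.]
 [437. 145. 119.]
 [433. 172.  93.]
 [428. 147. 121.]
 [425. 139. 119.]
 [419. 168. 119.]
 [417. 152. 104.]
 [412. 169.  91.]
 [406. 157.  92.]]
caddy [401. 240.  90.] [640. 500. 403.]
box [636. 149. 151.] [760. 300. 413.]
side0 437
[400. 129.  90.] [459. 182. 122.] [[437. 130. 122.]
 [430. 143. 120.]
 [422. 156. 121.]
 [422. 166. 120.]
 [416. 167. 117.]
 [425. 169. 111.]
 [417. 141.  92.]
 [446. 160.  91.]
 [422. 170. 103.]
 [415. 156.  93.]
 [437. 172.  93.]
 [410. 164.  92.]
 [430. 182.  91.]]
caddy [400. 240.  90.] [640. 500. 400.]
box [636. 148. 150.] [760. 300. 409.]
```

>>> drive_tool([
  {"delta_pos": [8, 30.8, 0], "yaw": 0.11, "hand": 44},
  {"delta_pos": [8, 30.8, 0], "yaw": 0.11, "hand": 44},
  {"delta_pos": [8, 30.8, 0], "yaw": 0.11, "hand": 44},
  {"delta_pos": [8, 30.8, 0], "yaw": 0.11, "hand": 44},
  {"delta_pos": [8, 30.8, 0], "yaw": 0.11, "hand": 44},
], squeeze=30)

```text
clock: 0.52
eef_pos: [265.1, -346.2, 222.1]
eef_rot: [-3.141, -0.0, 0.977]
wrist_force: [1.1, 0.1, 0.1]
finger_gap: 64.2
```

>>> drive_tool([
  {"delta_pos": [8, 30.8, 0], "yaw": 0.11, "hand": 44},
  {"delta_pos": [8, 30.8, 0], "yaw": 0.11, "hand": 44},
  {"delta_pos": [8, 30.8, 0], "yaw": 0.11, "hand": 44},
  {"delta_pos": [8, 30.8, 0], "yaw": 0.11, "hand": 44},
  {"delta_pos": [8, 30.8, 0], "yaw": 0.11, "hand": 44},
])

```text
clock: 0.93
eef_pos: [305.0, -192.3, 222.3]
eef_rot: [-3.141, -0.0, 1.527]
wrist_force: [0.3, 0.9, -0.9]
finger_gap: 44.1
```

>>> drive_tool([
  {"delta_pos": [8, 30.8, 0], "yaw": 0.11, "hand": 44},
  {"delta_pos": [8, 30.8, 0], "yaw": 0.11, "hand": 44},
  {"delta_pos": [8, 30.8, 0], "yaw": 0.11, "hand": 44},
  {"delta_pos": [8, 30.8, 0], "yaw": 0.11, "hand": 44},
  {"delta_pos": [8, 30.8, 0], "yaw": 0.11, "hand": 44},
])

```text
clock: 1.35
eef_pos: [345.1, -38.2, 222.4]
eef_rot: [3.141, 0.0, 2.077]
wrist_force: [1.0, -0.6, 0.6]
finger_gap: 43.9
```

>>> drive_tool([
  {"delta_pos": [8, 30.8, 0], "yaw": 0.11, "hand": 44},
  {"delta_pos": [8, 30.8, 0], "yaw": 0.11, "hand": 44},
  {"delta_pos": [8, 30.8, 0], "yaw": 0.11, "hand": 44},
  {"delta_pos": [8, 30.8, 0], "yaw": 0.11, "hand": 44},
  {"delta_pos": [8, 30.8, 0], "yaw": 0.11, "hand": 44},
])

```text
clock: 1.77
eef_pos: [385.1, 116.0, 222.4]
eef_rot: [-3.142, 0.0, 2.628]
wrist_force: [0.5, -0.7, 0.0]
finger_gap: 44.2
```

>>> drive_tool([
  {"delta_pos": [8, 30.8, 0], "yaw": 0.11, "hand": 44},
  {"delta_pos": [8, 30.8, 0], "yaw": 0.11, "hand": 44},
  {"delta_pos": [8, 30.8, 0], "yaw": 0.11, "hand": 44},
  {"delta_pos": [8, 30.8, 0], "yaw": 0.11, "hand": 44},
  {"delta_pos": [0, 0, 0], "yaw": 0.0, "hand": 44},
])

```text
clock: 2.18
eef_pos: [417.5, 241.0, 221.8]
eef_rot: [3.141, -0.001, 3.071]
wrist_force: [0.2, 0.2, -0.4]
finger_gap: 44.2
```

>>> drive_tool([
  {"delta_pos": [9, 31, 0], "yaw": 0.122, "hand": 44},
  {"delta_pos": [0, 0, -20], "yaw": 0, "hand": 44},
  {"delta_pos": [0, 0, -20], "yaw": 0, "hand": 44},
  {"delta_pos": [0, 0, -20], "yaw": 0, "hand": 44},
  {"delta_pos": [0, 0, 0], "yaw": 0, "hand": 44},
])

```text
clock: 2.6
eef_pos: [424.6, 267.4, 158.9]
eef_rot: [-3.139, -0.005, -3.1]
wrist_force: [-0.3, 0.4, -0.3]
finger_gap: 43.7
```

```bash
python3 - <<'E'
from cell import manip
from h import *
print(manip.read_state())
for n in("side","top"):
    c=manip.camera(n);np.savez(f"pics/{n}1.npz",**c)
s=load("pics/side1.npz");crop(s,180,180,160,160,3.5,"pics/s1.png")
t=load("pics/top1.npz");crop(t,130,195,100,80,6,"pics/t1.png")
E
```

```text
{'clock': 2.6, 'joints': array([ 4.89045893e-01,  2.60796140e-01,  1.72676808e+00, -5.77934718e-05,
        1.16009635e+00, -1.12331786e+00]), 'qd': array([-0.00096178, -0.04576664, -0.06312683,  0.00085209,  0.08503905,
       -0.00239771]), 'effort': array([ 2.51882477e-01, -4.97191751e+01, -3.41666508e+01,  2.40366004e-02,
       -1.01283509e+00, -4.32575398e-03]), 'eef_pos': array([424.62600168, 267.41497877, 158.87511158]), 'eef_rot': array([-3.13891943, -0.0054476 , -3.10000927]), 'wrist_force': array([-0.31436749,  0.40841695, -0.32008295]), 'moment': array([ 0.04738797, -0.12690665, -0.01715721]), 'finger_gap': 43.717237799735706}
```

View pics/s1.png

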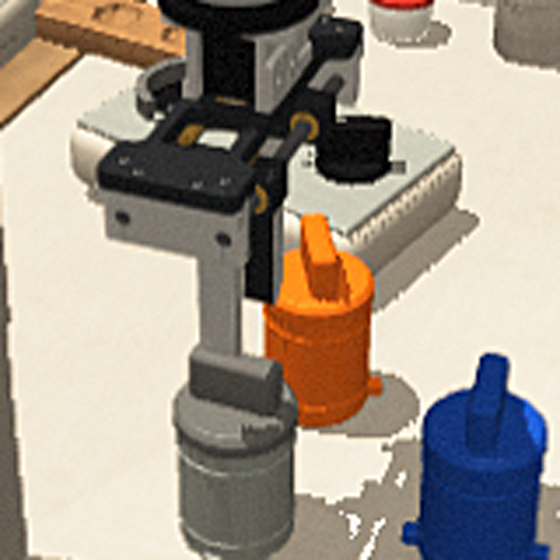

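The gripper straddles the bar with the cup centred below it, at about (235,385) in the crop. I'll descend to TCP z of about 112.

>>> drive_tool([
  {"delta_pos": [1, 0.5, -16], "yaw": 0, "hand": 44},
  {"delta_pos": [0, 0, -16], "yaw": 0, "hand": 44},
  {"delta_pos": [0, 0, -14], "yaw": 0, "hand": 44},
  {"delta_pos": [0, 0, 0], "yaw": 0, "hand": 44},
  {"delta_pos": [0, 0, 0], "yaw": 0, "hand": 44},
])

```text
clock: 3.12
eef_pos: [427.5, 268.9, 117.6]
eef_rot: [3.141, 0.001, -3.1]
wrist_force: [0.5, 0.3, 0.4]
finger_gap: 43.9
```

>>> drive_tool([
  {"delta_pos": [0, 0, 0], "yaw": 0, "hand": 0},
  {"delta_pos": [0, 0, 0], "yaw": 0, "hand": 0},
  {"delta_pos": [0, 0, 0], "yaw": 0, "hand": 0},
  {"delta_pos": [0, 0, 0], "yaw": 0, "hand": 0},
  {"delta_pos": [0, 0, 0], "yaw": 0, "hand": 0},
], squeeze=30)

```text
clock: 3.53
eef_pos: [427.4, 269.0, 116.9]
eef_rot: [3.141, 0.001, -3.099]
wrist_force: [1.0, -0.5, 0.9]
finger_gap: 15.9
```

>>> drive_tool([
  {"delta_pos": [0, 0, 5], "yaw": 0, "hand": 0},
  {"delta_pos": [0, 0, 25], "yaw": 0, "hand": 0},
  {"delta_pos": [0, 0, 35], "yaw": 0, "hand": 0},
  {"delta_pos": [0, 0, 35], "yaw": 0, "hand": 0},
  {"delta_pos": [0, 0, 35], "yaw": 0, "hand": 0},
], squeeze=45)

```text
clock: 3.95
eef_pos: [426.6, 268.6, 253.0]
eef_rot: [-3.141, -0.001, -3.099]
wrist_force: [0.6, -0.2, -3.3]
finger_gap: 15.6
```

>>> drive_tool([
  {"delta_pos": [10, -18, 0], "yaw": -0.028, "hand": 0},
  {"delta_pos": [18, -32.5, 0], "yaw": -0.028, "hand": 0},
  {"delta_pos": [18, -32.5, 0], "yaw": -0.028, "hand": 0},
  {"delta_pos": [18, -32.5, 0], "yaw": -0.028, "hand": 0},
  {"delta_pos": [18, -32.5, 0], "yaw": -0.028, "hand": 0},
])

```text
clock: 4.37
eef_pos: [509.4, 119.3, 251.5]
eef_rot: [-3.141, -0.001, 3.043]
wrist_force: [0.9, 0.0, -3.6]
finger_gap: 15.7
```

>>> drive_tool([
  {"delta_pos": [18, -32.5, 0], "yaw": -0.028, "hand": 0},
  {"delta_pos": [18, -32.5, 0], "yaw": -0.028, "hand": 0},
  {"delta_pos": [18, -32.5, -10], "yaw": -0.028, "hand": 0},
  {"delta_pos": [18, -32.5, -15], "yaw": -0.028, "hand": 0},
  {"delta_pos": [18, -32.5, -15], "yaw": -0.028, "hand": 0},
])

```text
clock: 4.78
eef_pos: [599.6, -43.4, 211.1]
eef_rot: [3.142, 0.0, 2.902]
wrist_force: [1.1, -0.4, -3.6]
finger_gap: 15.9
```

>>> drive_tool([
  {"delta_pos": [7, -12.5, 0], "yaw": 0, "hand": 0},
  {"delta_pos": [0, 0, 0], "yaw": 0, "hand": 0},
  {"delta_pos": [0, 0, 0], "yaw": 0, "hand": 0},
])

```text
clock: 5.03
eef_pos: [605.9, -54.4, 211.0]
eef_rot: [3.142, -0.001, 2.903]
wrist_force: [-0.3, 1.0, -3.5]
finger_gap: 15.5
```

```bash
python3 - <<'E'
from cell import manip
from h import *
for n in("side","top"):
    c=manip.camera(n);np.savez(f"pics/{n}2.npz",**c)
st=manip.read_state();print(st)
s=load("pics/side2.npz");crop(s,150,60,160,160,3.7,"pics/s2.png")
t=load("pics/top2.npz");crop(t,210,125,100,100,6,"pics/t2.png")
E
```

```text
{'clock': 5.1333, 'joints': array([-1.47796382e-01,  4.38259538e-01,  1.35780344e+00,  2.07482705e-04,
        1.34546146e+00, -1.48168130e+00]), 'qd': array([ 1.05390700e-02, -1.10106033e-02,  1.86050570e-03, -7.05745896e-05,
       -1.64175356e-04, -2.20860299e-03]), 'effort': array([-1.21147782e+00, -6.23661375e+01, -3.71265364e+01, -5.26724907e-02,
        6.90073147e-02, -8.94106168e-03]), 'eef_pos': array([605.86932696, -53.14777291, 211.85149492]), 'eef_rot': array([3.14138515e+00, 4.99349961e-05, 2.90463489e+00]), 'wrist_force': array([ 0.33133873,  0.2948747 , -3.56524913]), 'moment': array([ 0.0902062 , -0.1699765 , -0.06959286]), 'finger_gap': 16.12408405116229}
```

View pics/s2.png

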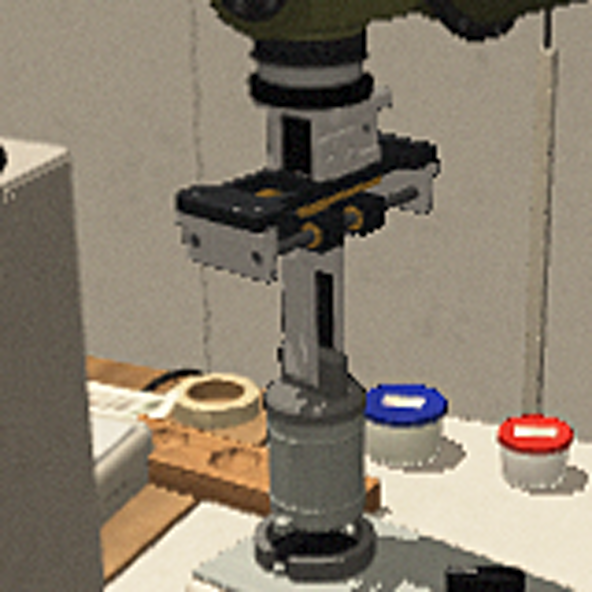

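View pics/t2.png

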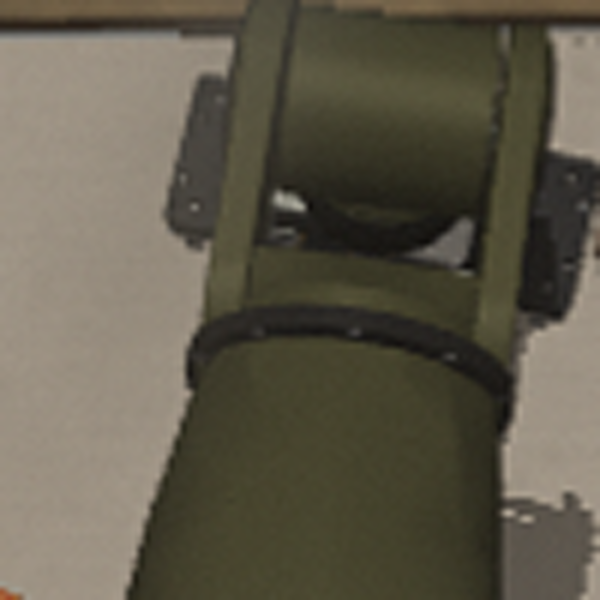

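The side view shows the cup hanging upright over the collar. The top view is blocked by the arm. I'll overlay models for both in the side view to compare their offsets.

```bash
python3 - <<'E'
from h import *
s=load("pics/side2.npz")
crop(s,210,150,50,70,11,"pics/s2b.png")
z=94.5
x,y,w=606.0,-54.3,-.237
e=np.array([np.cos(w),np.sin(w)])
M=[(circ(x,y,33.5,91+z),(0,0,255)),(circ(x,y,28,z),(255,0,255)),(rect(x,y,w,10,81,z+10),(255,255,0)),(rect(x,y,w,10,81,z),(255,255,0))]
x,y=606.5,-54.3
M+=[(circ(x,y,41,78),(0,0,255)),(circ(x,y,33.5,78),(0,255,255)),(circ(x,y,41,62),(0,255,0)),(rect(x,y,w,17,82,78),(0,255,0))]
overlay(s,M,210,150,50,70,11,"pics/s2o.png")
E
```

```text
(no output)
```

View pics/s2b.png

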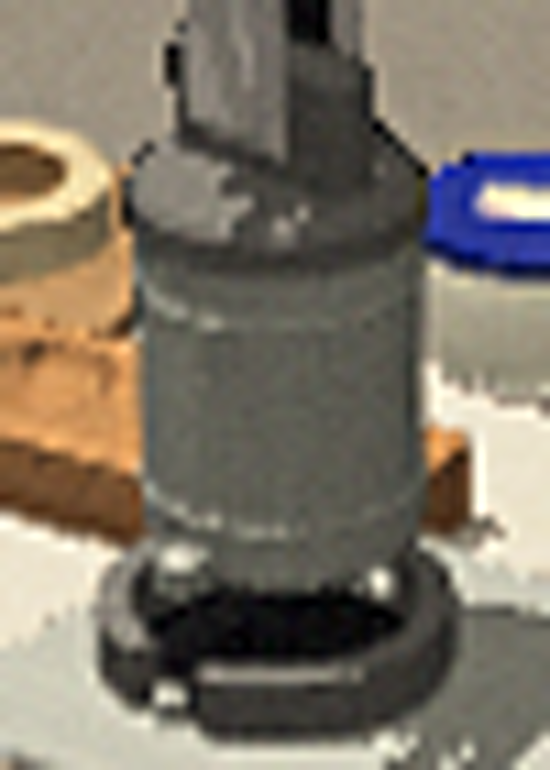

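View pics/s2o.png

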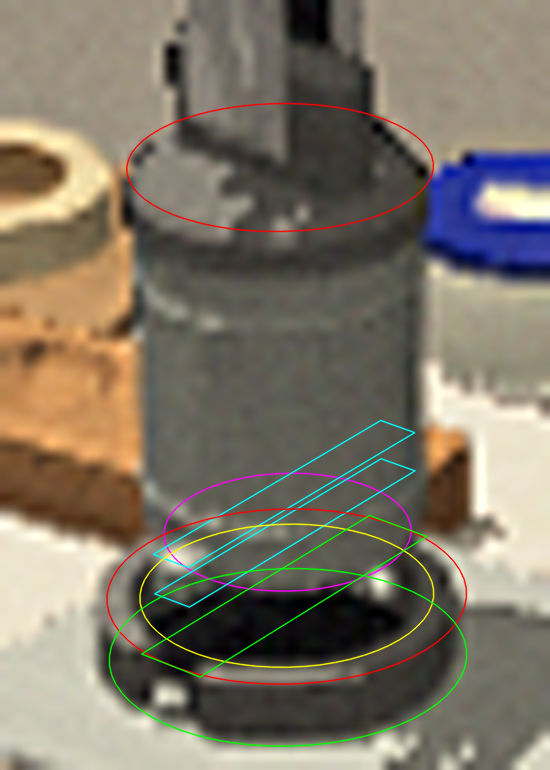

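Relative to its model, the collar sits about 5 crop px (about 1 mm) further left than the cup does. That matches the roughly 1 mm grip offset along the bar. I'll correct for it and descend slowly.

>>> drive_tool([
  {"delta_pos": [1.4, -0.5, -4], "yaw": 0, "hand": 0},
  {"delta_pos": [0, 0, -5], "yaw": 0, "hand": 0},
  {"delta_pos": [0, 0, -4], "yaw": 0, "hand": 0},
  {"delta_pos": [0, 0, -2], "yaw": 0, "hand": 0},
  {"delta_pos": [0, 0, 0], "yaw": 0, "hand": 0},
])

```text
clock: 5.55
eef_pos: [607.3, -54.3, 195.7]
eef_rot: [-3.141, -0.001, 2.904]
wrist_force: [0.1, 0.2, -3.9]
finger_gap: 16.0
```

>>> drive_tool([
  {"delta_pos": [0, 0, -1.5], "yaw": 0, "hand": 0},
  {"delta_pos": [0, 0, -1.5], "yaw": 0, "hand": 0},
  {"delta_pos": [0, 0, -1], "yaw": 0, "hand": 0},
  {"delta_pos": [0, 0, 0], "yaw": 0, "hand": 0},
])

```text
clock: 5.88
eef_pos: [607.5, -54.6, 192.2]
eef_rot: [-3.142, -0.0, 2.904]
wrist_force: [-0.3, -0.8, -3.9]
finger_gap: 15.8
```

```bash
python3 - <<'E'
from cell import manip
from h import *
c=manip.camera("side");np.savez("pics/side3.npz",**c)
st=manip.read_state();print({k:st[k] for k in("clock","eef_pos","eef_rot","wrist_force","moment")})
crop(c,210,155,50,70,11,"pics/s3.png")
E
```

```text
{'clock': 5.9333, 'eef_pos': array([607.54982696, -54.60632512, 192.37912673]), 'eef_rot': array([-3.14157549e+00, -1.04418437e-04,  2.90374151e+00]), 'wrist_force': array([ 0.41118525,  0.6316032 , -3.90523566]), 'moment': array([ 0.06483478, -0.11865395, -0.02222351])}
```

View pics/s3.png

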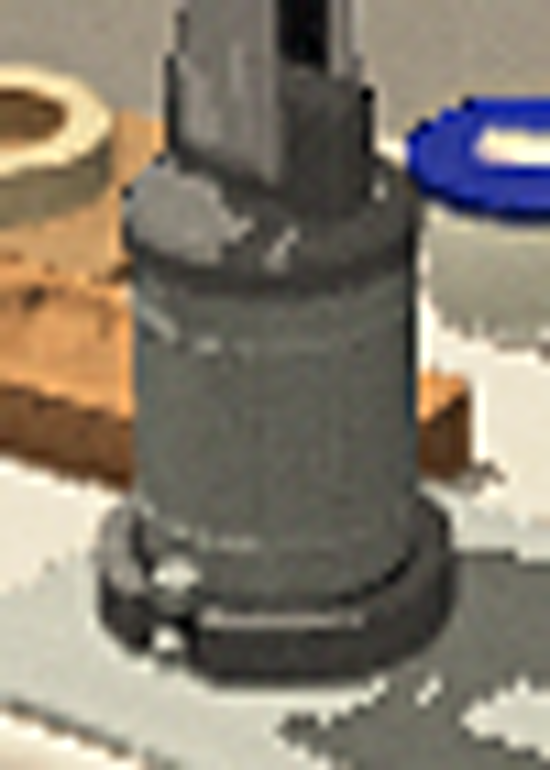

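The cup is centred, with its edges at columns 133–415 against the collar's 100–455, and the near ear sits above the slot. Its foot has entered the collar with no extra force, so I'll continue gently.

>>> drive_tool([
  {"delta_pos": [0, 0, -1.5], "yaw": 0, "hand": 0},
  {"delta_pos": [0, 0, -1.5], "yaw": 0, "hand": 0},
  {"delta_pos": [0, 0, -1.5], "yaw": 0, "hand": 0},
  {"delta_pos": [0, 0, 0], "yaw": 0, "hand": 0},
])

```text
clock: 6.27
eef_pos: [607.4, -54.6, 187.5]
eef_rot: [-3.142, -0.0, 2.904]
wrist_force: [-0.1, 0.5, -3.2]
finger_gap: 15.4
```

>>> drive_tool([
  {"delta_pos": [0, 0, -1], "yaw": 0, "hand": 0},
  {"delta_pos": [0, 0, -1], "yaw": 0, "hand": 0},
  {"delta_pos": [0, 0, -1], "yaw": 0, "hand": 0},
  {"delta_pos": [0, 0, -1], "yaw": 0, "hand": 0},
  {"delta_pos": [0, 0, 0], "yaw": 0, "hand": 0},
])

```text
clock: 6.68
eef_pos: [607.5, -54.6, 183.7]
eef_rot: [-3.142, -0.0, 2.904]
wrist_force: [-0.3, -0.2, -4.2]
finger_gap: 15.7
```

>>> drive_tool([
  {"delta_pos": [0, 0, -1], "yaw": 0, "hand": 0},
  {"delta_pos": [0, 0, -1], "yaw": 0, "hand": 0},
  {"delta_pos": [0, 0, -0.7], "yaw": 0, "hand": 0},
  {"delta_pos": [0, 0, 0], "yaw": 0, "hand": 0},
])

```text
clock: 7.02
eef_pos: [607.5, -54.6, 181.1]
eef_rot: [3.142, -0.0, 2.904]
wrist_force: [-0.8, -0.5, -3.1]
finger_gap: 15.3
```

>>> drive_tool([
  {"delta_pos": [0, 0, -0.7], "yaw": 0, "hand": 0},
  {"delta_pos": [0, 0, -0.6], "yaw": 0, "hand": 0},
  {"delta_pos": [0, 0, 0], "yaw": 0, "hand": 0},
  {"delta_pos": [0, 0, 0], "yaw": 0, "hand": 0},
])

```text
clock: 7.35
eef_pos: [607.6, -54.6, 180.0]
eef_rot: [3.142, 0.0, 2.904]
wrist_force: [-0.6, -0.4, -2.5]
finger_gap: 15.6
```

>>> drive_tool([
  {"delta_pos": [0, 0, -0.5], "yaw": 0, "hand": 0},
  {"delta_pos": [0, 0, -0.4], "yaw": 0, "hand": 0},
  {"delta_pos": [0, 0, 0], "yaw": 0, "hand": 0},
  {"delta_pos": [0, 0, 0], "yaw": 0, "hand": 0},
])

```text
clock: 7.68
eef_pos: [607.6, -54.6, 179.0]
eef_rot: [-3.142, 0.0, 2.904]
wrist_force: [0.8, -0.7, -3.3]
finger_gap: 15.6
```

>>> drive_tool([
  {"delta_pos": [0, 0, -0.4], "yaw": 0, "hand": 0},
  {"delta_pos": [0, 0, -0.4], "yaw": 0, "hand": 0},
  {"delta_pos": [0, 0, 0], "yaw": 0, "hand": 0},
  {"delta_pos": [0, 0, 0], "yaw": 0, "hand": 0},
])

```text
clock: 8.02
eef_pos: [607.7, -54.7, 178.9]
eef_rot: [3.142, 0.001, 2.904]
wrist_force: [-2.2, -0.2, 6.8]
finger_gap: 15.5
```

The force rose from -3.3 to +6.8 N at TCP z 178.9, against about 179.2 predicted for home. So the cup is on the floor, and I'll release it.

>>> drive_tool([
  {"delta_pos": [0, 0, 0.4], "yaw": 0, "hand": 0},
  {"delta_pos": [0, 0, 0], "yaw": 0, "hand": 17},
  {"delta_pos": [0, 0, 0], "yaw": 0, "hand": 22},
  {"delta_pos": [0, 0, 0], "yaw": 0, "hand": 30},
  {"delta_pos": [0, 0, 0], "yaw": 0, "hand": 44},
])

```text
clock: 8.43
eef_pos: [607.5, -54.5, 178.4]
eef_rot: [3.142, -0.0, 2.904]
wrist_force: [-0.5, 0.9, 0.0]
finger_gap: 32.4
```

>>> drive_tool([
  {"delta_pos": [0, 0, 0], "yaw": 0, "hand": 44},
  {"delta_pos": [0, 0, 10], "yaw": 0, "hand": 44},
  {"delta_pos": [0, 0, 25], "yaw": 0, "hand": 44},
  {"delta_pos": [0, 0, 30], "yaw": 0, "hand": 44},
  {"delta_pos": [0, 0, 0], "yaw": 0, "hand": 44},
])

```text
clock: 8.85
eef_pos: [609.1, -54.8, 250.3]
eef_rot: [3.141, 0.008, 2.904]
wrist_force: [-0.1, -1.0, 0.9]
finger_gap: 44.0
```

```bash
python3 - <<'E'
from cell import manip
from h import *
c=manip.camera("side");np.savez("pics/side4.npz",**c)
st=manip.read_state();print({k:st[k] for k in("clock","eef_pos","eef_rot","wrist_force","joints","finger_gap")})
crop(c,205,140,70,75,8,"pics/s4.png")
C=cloud(c);d=np.hypot(C[...,0]-606,C[...,1]+54)
P=C[(d<30)&(C[...,2]>140)&(C[...,2]<190)];print(np.percentile(P[:,2],[50,90,97]) if len(P) else 0)
P0=cloud(load("pics/side0.npz"));d=np.hypot(P0[...,0]-427,P0[...,1]-269);k=P0[(d<30)&(P0[...,2]>80)&(P0[...,2]<128)];print(np.percentile(k[:,2],[50,90,97]))
E
```

```text
{'clock': 8.9, 'eef_pos': array([608.53278862, -54.70439918, 247.47664115]), 'eef_rot': array([3.14111081, 0.00586821, 2.90384947]), 'wrist_force': array([ 0.24620729, -0.61177144, -1.19222289]), 'joints': array([-1.49578297e-01,  4.17881565e-01,  1.30400653e+00, -3.71779965e-05,
        1.41381671e+00, -1.48262715e+00]), 'finger_gap': 43.689568585408125}
[162.3645455  181.18646364 182.57197222]
[100.73994651 119.62679533 120.79212863]
```

View pics/s4.png

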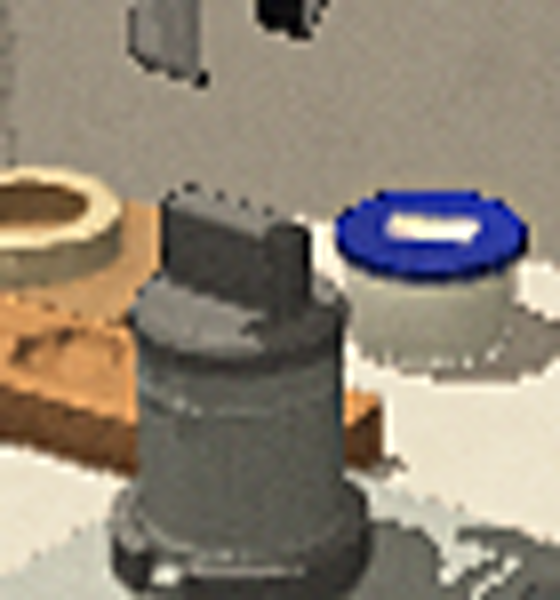

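The cup top rose 61.8 mm relative to its table position (deck 62), so it is fully home and upright with the ear in its slot. Next is the dial at about (470.6,-21.6), with the bar at yaw 0.363 (tool yaw 3.505).

>>> drive_tool([
  {"delta_pos": [-27, 6.6, 0], "yaw": 0.12, "hand": 44},
  {"delta_pos": [-28, 6.6, 0], "yaw": 0.12, "hand": 44},
  {"delta_pos": [-28, 6.6, 0], "yaw": 0.12, "hand": 44},
  {"delta_pos": [-27, 6.6, 0], "yaw": 0.12, "hand": 44},
  {"delta_pos": [-27, 6.6, 0], "yaw": 0.12, "hand": 44},
])

```text
clock: 9.32
eef_pos: [468.9, -21.3, 243.0]
eef_rot: [3.141, -0.001, -2.774]
wrist_force: [-0.3, -0.4, 0.7]
finger_gap: 43.5
```

>>> drive_tool([
  {"delta_pos": [0, 0, -30], "yaw": 0, "hand": 44},
  {"delta_pos": [0, 0, -30], "yaw": 0, "hand": 44},
  {"delta_pos": [0, 0, -30], "yaw": 0, "hand": 44},
  {"delta_pos": [0, 0, -25], "yaw": 0, "hand": 44},
  {"delta_pos": [0, 0, 0], "yaw": 0, "hand": 44},
])

```text
clock: 9.73
eef_pos: [468.1, -21.3, 124.3]
eef_rot: [3.138, -0.007, -2.779]
wrist_force: [-0.9, -0.1, -0.5]
finger_gap: 44.1
```

```bash
python3 - <<'E'
from cell import manip
from h import *
c=manip.camera("side");np.savez("pics/side5.npz",**c)
st=manip.read_state();print({k:st[k] for k in("clock","eef_pos","eef_rot","wrist_force","joints","finger_gap")})
crop(c,200,130,110,130,4.5,"pics/s5.png")
E
```

```text
{'clock': 9.7833, 'eef_pos': array([469.33356504, -21.46131038, 127.05486143]), 'eef_rot': array([ 3.13942713, -0.0040932 , -2.77949033]), 'wrist_force': array([0.94995875, 0.79096829, 1.24282521]), 'joints': array([-1.23678001e-01,  2.33872744e-01,  1.84425445e+00,  4.44427474e-06,
        1.06809620e+00, -2.05657437e+00]), 'finger_gap': 44.012744792510624}
```

View pics/s5.png

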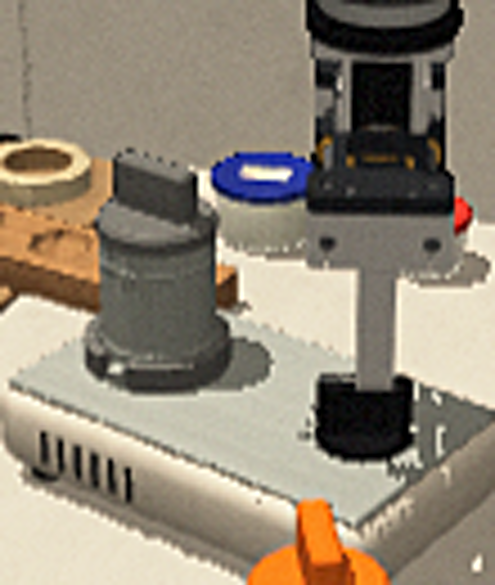

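```bash
python3 - <<'E'
from h import *
s=load("pics/side5.npz")
f=lambda P:((proj(s,np.array(P,float))+.5-[200,130])*4.5-.5).round(0)
e=np.array([-.355,.93,0]);b=np.array([.93,.355,0])
T=np.array([469.5,-21.4,110])
print("finger out face at z110 edges/center",f([T+e*(22+12)+b*8,T+e*34-b*8,T+e*34,T+e*22+b*8,T+e*22-b*8]))
D=np.array([470.6,-21.6,98]);print("bar ends",f([D+25*b+8*e,D-25*b+8*e,D-25*b-8*e,D+25*b-8*e]))
x,y=D[:2]
overlay(s,[(circ(x,y,24.5,68),(255,0,255)),(rect(x,y,.363,50,16,98),(0,255,0)),(rect(469.5,-21.4,.363,16,44,110),(0,0,255)),(rect(469.5,-21.4,.363,16,68,110),(0,255,255)),(circ(606.7,-54.5,33.5,153),(0,0,255))],200,130,110,130,4.5,"pics/o5.png")
E
```

```text
finger out face at z110 edges/center [[356. 392.]
 [388. 392.]
 [372. 392.]
 [356. 380.]
 [387. 380.]]
bar ends [[321. 385.]
 [417. 387.]
 [417. 372.]
 [322. 369.]]
```

View pics/o5.png

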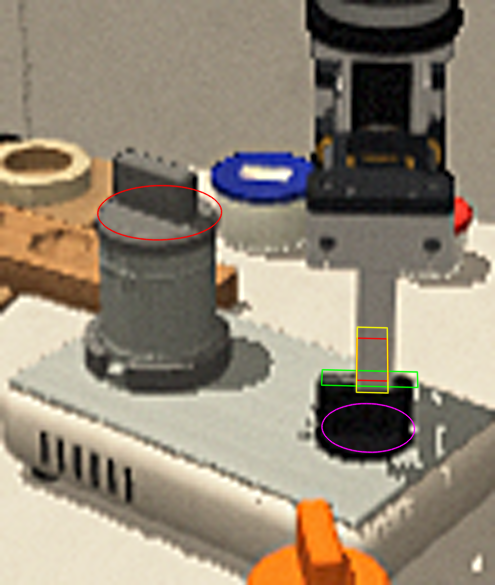

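The finger sits about 2 mm toward -x of the bar's middle; the arm was still settling when the picture was taken. I'll add a small shift, descend and grip.

>>> drive_tool([
  {"delta_pos": [1, 0.4, -12], "yaw": 0, "hand": 44},
  {"delta_pos": [0, 0, -11], "yaw": 0, "hand": 44},
  {"delta_pos": [0, 0, -10], "yaw": 0, "hand": 44},
  {"delta_pos": [0, 0, 0], "yaw": 0, "hand": 44},
  {"delta_pos": [0, 0, 0], "yaw": 0, "hand": 44},
])

```text
clock: 10.2
eef_pos: [471.8, -21.2, 96.4]
eef_rot: [-3.141, 0.0, -2.779]
wrist_force: [-0.2, 0.4, 0.5]
finger_gap: 44.0
```

>>> drive_tool([
  {"delta_pos": [0, 0, 0], "yaw": 0, "hand": 0},
  {"delta_pos": [0, 0, 0], "yaw": 0, "hand": 0},
  {"delta_pos": [0, 0, 0], "yaw": 0, "hand": 0},
  {"delta_pos": [0, 0, 0], "yaw": 0, "hand": 0},
  {"delta_pos": [0, 0, 0], "yaw": 0, "hand": 0},
], squeeze=30)

```text
clock: 10.62
eef_pos: [472.2, -22.1, 96.1]
eef_rot: [-3.139, 0.001, -2.779]
wrist_force: [0.1, -7.5, -4.2]
finger_gap: 15.6
```

>>> drive_tool([
  {"delta_pos": [0, 0, 0], "yaw": 0, "hand": 0},
  {"delta_pos": [0, 0, 0], "yaw": 0, "hand": 0},
], squeeze=60)

```text
clock: 10.78
eef_pos: [472.1, -22.1, 96.1]
eef_rot: [-3.14, 0.001, -2.779]
wrist_force: [1.6, -8.1, 0.3]
finger_gap: 15.7
```

```bash
python3 - <<'E'
from cell import manip
st=manip.read_state();print({k:st[k] for k in("clock","eef_pos","eef_rot","wrist_force","moment","joints","finger_gap")})
E
```

```text
{'clock': 10.7833, 'eef_pos': array([472.09298124, -22.08404686,  96.07862446]), 'eef_rot': array([-3.13954145e+00,  7.84842132e-04, -2.77938041e+00]), 'wrist_force': array([ 1.56218821, -8.11451627,  0.25092105]), 'moment': array([-1.42288601, -0.41035906,  0.03107438]), 'joints': array([-1.23485777e-01,  2.82875374e-01,  1.86614871e+00, -1.73048060e-03,
        9.90917623e-01, -2.05554656e+00]), 'finger_gap': 15.711101993253568}
```

Gripped. The bar is about 1 mm toward -y (8 N side load), so I'll relieve that while turning clockwise.

>>> drive_tool([
  {"delta_pos": [-0.3, -1, 0], "yaw": 0, "hand": 0},
  {"delta_pos": [0, 0, 0], "yaw": -0.08, "hand": 0},
  {"delta_pos": [0, 0, 0], "yaw": -0.08, "hand": 0},
  {"delta_pos": [0, 0, 0], "yaw": -0.08, "hand": 0},
  {"delta_pos": [0, 0, 0], "yaw": -0.08, "hand": 0},
])

```text
clock: 11.2
eef_pos: [472.0, -22.0, 96.1]
eef_rot: [3.141, 0.002, -3.103]
wrist_force: [4.0, 1.8, -0.4]
finger_gap: 15.5
```

```bash
python3 - <<'E'
from cell import manip
st=manip.read_state();print({k:st[k] for k in("clock","eef_pos","eef_rot","wrist_force","moment","joints","finger_gap")})
E
```

```text
{'clock': 11.2, 'eef_pos': array([471.98147182, -22.03040854,  96.08519943]), 'eef_rot': array([ 3.14135505e+00,  2.02745322e-03, -3.10325175e+00]), 'wrist_force': array([ 3.95195664,  1.7532815 , -0.38519218]), 'moment': array([ 0.70859598, -0.99659904,  0.19669354]), 'joints': array([-1.24484526e-01,  2.82400814e-01,  1.86676370e+00,  6.73364041e-04,
        9.90466121e-01, -1.73399065e+00]), 'finger_gap': 15.505645115460466}
```

A z moment of 0.20 N m with no blocking means the dial is unlocked and turning. I'll continue.

>>> drive_tool([
  {"delta_pos": [0, 0, 0], "yaw": -0.08, "hand": 0},
  {"delta_pos": [0, 0, 0], "yaw": -0.08, "hand": 0},
  {"delta_pos": [0, 0, 0], "yaw": -0.08, "hand": 0},
  {"delta_pos": [0, 0, 0], "yaw": -0.08, "hand": 0},
  {"delta_pos": [0, 0, 0], "yaw": -0.08, "hand": 0},
])

```text
clock: 11.62
eef_pos: [472.1, -21.8, 96.1]
eef_rot: [3.14, 0.002, 2.78]
wrist_force: [5.8, 4.5, -0.2]
finger_gap: 15.8
```

>>> drive_tool([
  {"delta_pos": [0, 0, 0], "yaw": -0.08, "hand": 0},
  {"delta_pos": [0, 0, 0], "yaw": -0.08, "hand": 0},
  {"delta_pos": [0, 0, 0], "yaw": -0.08, "hand": 0},
  {"delta_pos": [0, 0, 0], "yaw": -0.08, "hand": 0},
  {"delta_pos": [0, 0, 0], "yaw": -0.08, "hand": 0},
])

```text
clock: 12.03
eef_pos: [472.3, -21.5, 96.1]
eef_rot: [3.139, 0.001, 2.38]
wrist_force: [7.6, 5.6, -2.5]
finger_gap: 15.3
```

>>> drive_tool([
  {"delta_pos": [0, 0, 0], "yaw": -0.06, "hand": 0},
  {"delta_pos": [0, 0, 0], "yaw": -0.05, "hand": 0},
  {"delta_pos": [0, 0, 0], "yaw": 0, "hand": 0},
  {"delta_pos": [0, 0, 0], "yaw": 0, "hand": 0},
])

```text
clock: 12.37
eef_pos: [472.4, -21.5, 96.1]
eef_rot: [3.138, 0.001, 2.274]
wrist_force: [7.2, 7.1, -2.3]
finger_gap: 15.5
```

```bash
python3 - <<'E'
from cell import manip
from h import *
st=manip.read_state();print({k:st[k] for k in("clock","eef_pos","eef_rot","wrist_force","moment","joints","finger_gap")})
for n in("side","top"):
    c=manip.camera(n);np.savez(f"pics/{n}6.npz",**c)
    crop(c,*((200,130,110,130,4.5) if n=="side" else (220,140,100,110,5)),f"pics/{n}6.png")
print((st['eef_rot'][2]%(2*np.pi)))
E
```

```text
{'clock': 12.3667, 'eef_pos': array([472.36666029, -21.46564832,  96.10141128]), 'eef_rot': array([3.13848815e+00, 1.10569169e-03, 2.27374610e+00]), 'wrist_force': array([ 7.16665133,  7.08639354, -2.33733959]), 'moment': array([ 1.35671666, -1.76131499,  0.27587155]), 'joints': array([-1.23717191e-01,  2.82573401e-01,  1.86648960e+00,  1.83652933e-03,
        9.89614211e-01, -8.27674720e-01]), 'finger_gap': 15.513781798079513}
2.2737460999901513
```

View pics/side6.png

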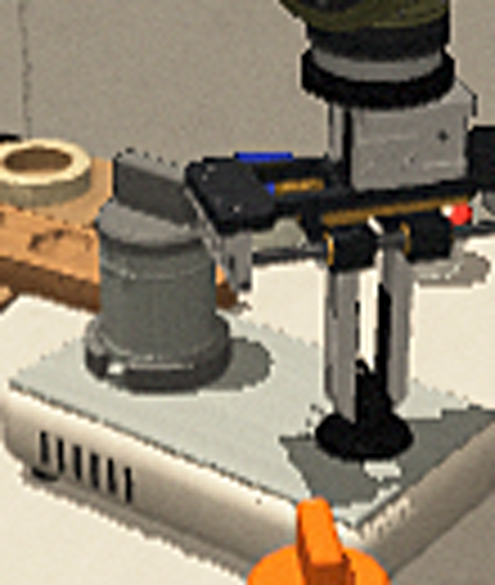

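View pics/top6.png

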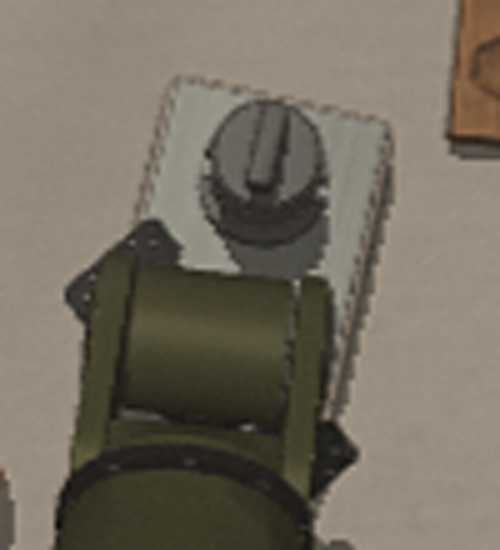

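The bar has turned 1.23 rad with 0.276 N m, which matches the spring near the stop. I'll ease the side load and go the last bit toward the stop.

>>> drive_tool([
  {"delta_pos": [0.4, 0.4, 0], "yaw": -0.03, "hand": 0},
  {"delta_pos": [0.3, 0.3, 0], "yaw": -0.03, "hand": 0},
  {"delta_pos": [0, 0, 0], "yaw": 0, "hand": 0},
  {"delta_pos": [0, 0, 0], "yaw": 0, "hand": 0},
])

```text
clock: 12.8
eef_pos: [472.5, -21.3, 96.1]
eef_rot: [3.14, 0.001, 2.215]
wrist_force: [3.1, 2.5, 2.6]
finger_gap: 15.5
```

```bash
python3 - <<'E'
from cell import manip
from h import *
st=manip.read_state();print({k:st[k] for k in("clock","eef_pos","eef_rot","wrist_force","moment","finger_gap")})
c=manip.camera("side");np.savez(f"pics/side7.npz",**c)
a=st['eef_rot'][2]-np.pi; x,y=471.3,-22.
overlay(c,[(circ(x,y,24.5,68),(255,0,255)),(rect(x,y,a,50,16,98),(0,255,0)),(rect(x,y,a,50,16,70),(0,255,0))],250,180,60,70,8,"pics/o7.png")
crop(c,250,180,60,70,8,"pics/s7.png")
E
```

```text
{'clock': 12.8, 'eef_pos': array([472.4835056 , -21.34126331,  96.05482515]), 'eef_rot': array([3.14027704e+00, 7.71629749e-04, 2.21494384e+00]), 'wrist_force': array([3.11445811, 2.51464382, 2.55500425]), 'moment': array([ 0.46704839, -0.93368903,  0.22843829]), 'finger_gap': 15.464735905146124}
```

View pics/o7.png

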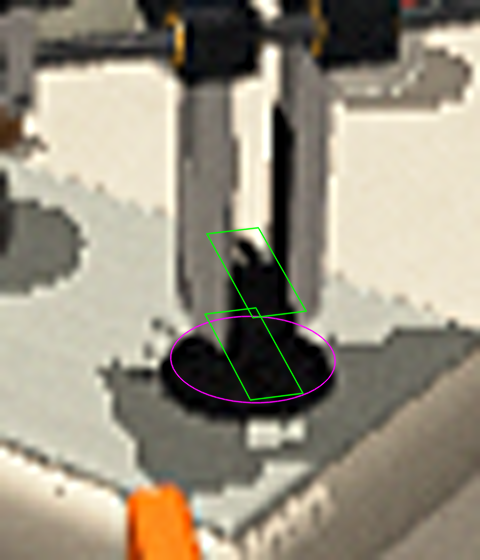

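View pics/s7.png

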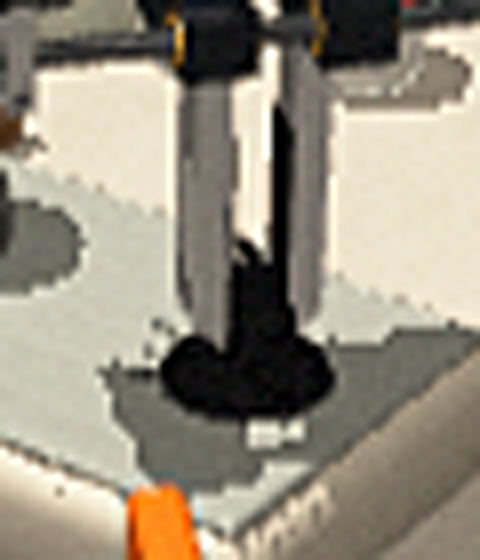

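>>> drive_tool([
  {"delta_pos": [0, 0, 0], "yaw": 0, "hand": 0},
  {"delta_pos": [0, 0, 0], "yaw": 0, "hand": 0},
  {"delta_pos": [0, 0, 0], "yaw": 0, "hand": 0},
  {"delta_pos": [0, 0, 0], "yaw": 0, "hand": 0},
  {"delta_pos": [0, 0, 0], "yaw": 0, "hand": 0},
])

```text
clock: 13.27
eef_pos: [472.5, -21.4, 96.1]
eef_rot: [3.14, 0.001, 2.214]
wrist_force: [3.9, 2.9, 4.1]
finger_gap: 15.4
```

```bash
python3 - <<'E'
from cell import manip
from h import *
c=manip.camera("side");crop(c,190,120,130,140,4.2,"pics/s8.png")
st=manip.read_state();print(st["eef_rot"],st["moment"],st["wrist_force"],st["finger_gap"])
C=cloud(c);d=np.hypot(C[...,0]-606,C[...,1]+54);P=C[(d<30)&(C[...,2]>140)&(C[...,2]<190)];print(np.percentile(P[:,2],[90,97]))
E
```

```text
[3.14024533e+00 7.48310468e-04 2.21441443e+00] [ 0.69907369 -1.10842455  0.33315958] [3.98395888 2.70092705 4.28500174] 15.694110772935053
[181.45884548 182.61203769]
```

View pics/s8.png

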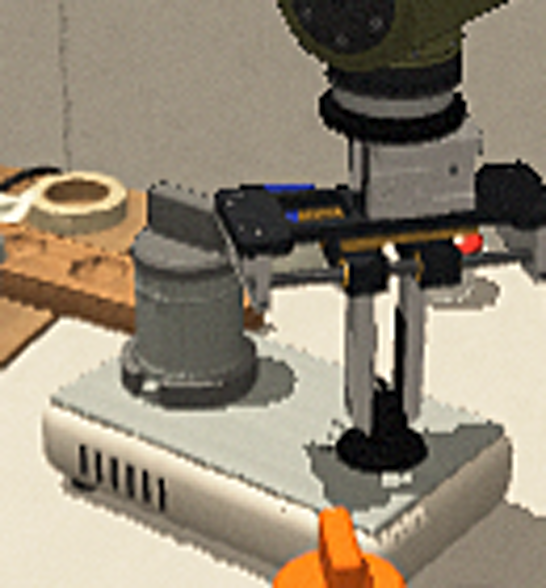

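The cup is still home, with its top at 182.6 mm, and the dial is held steady at about 1.29 rad. I'll hand in now.

```bash
python3 -c "
from cell import manip
print(manip.sign_off())"
```

```text
the job is handed in; nothing more can be done
None
```

The grey cup is in the grinder socket and released, and I handed the job in at about 13.3 s with the gripper still holding the dial in its third notch.

- **Cup:** It touched the socket floor with about 10 N. After release its top stood 61.8 mm higher than on the table (deck 62 mm), upright, with the visible ear in its slot. The pin is not directly visible with the cup in place, but the dial turned freely, so it must be pressed in.
- **Dial:** The gripper turned it about 1.29 rad clockwise. The steady resisting torque of about 0.23 to 0.33 N m fits the spring near its stop. I inferred the dial angle from the gripper's yaw, supported by the side view, because the arm blocks the top view of the dial.
- **Other checks:** My last side picture still shows the cup home. I saw no sign of contact with anything else, but I did not re-measure the bystanders' positions. Side loads on the dial stayed at about 10 N or less. The side camera disagreed with the top camera by 1 to 2 mm, and I corrected for that before inserting the cup.

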